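Load a culture dish into the bench incubator and latch its push-push tray

ROBOT

A 6-joint arm with a two-finger parallel gripper is mounted at the origin on the work surface; the furniture and walls round the work are solid. World frame = base frame: x ahead of the robot, y to its left, z up, the work surface at z = 0. Lengths are in m, angles in rad, forces in N, time in s.
With the tool pointing down it reaches from about 0.35 to 0.975 m from the base axis. Payload 7.1 kg.
Tool frame: the origin (TCP) lies midway between the tips of the shut fingers; the grasp point (between the pads) lies bot.tcp_to_grasp behind it (bot.tcp_to_grasp is the distance from the TCP to the grasp point, in m); z points along the fingers, y is the line along which they close (so a half turn about z gives the same grasp; the last joint's range is limited). The gripper opens to 88 mm and grips with 3 to 60 N. Pads are 20 mm wide; open, the fingers measure 115 mm over their backs; the gripper's body (75 mm by 178 mm) begins 61 mm behind the grasp point.
Start: joints at [-1.286, 0.423, 1.63, -0, 1.089, -0.019], TCP at [0.187, -0.596, 0.223] pointing down, gripper open.
Joint ranges: [-3, 3], [-0.9, 2.11], [0.09, 2.58], [-1.31, 4.45], [0.11, 2.69], [-2.54, 2.54]. Speed limits (rad/s): [2.39, 2.39, 3.01, 3.14, 3.14, 3.14].

INTERFACE

Orientations are given as a rotation vector (axis times angle).
In Python, from cell import bot gives the robot as it stands.
- The arm moves only by the shell command python3 -m crank 'ROWS' [FORCE]. ROWS is a JSON object of lists of equal length, an entry for each row: "travel": the shift along the tool's x, y, z as a fraction of full scale, a list of three; "turn": the turn, a rotation vector about the tool's x, y, z as a fraction of full scale, a list of three; "hand": the opening, from -1 (shut) to 1 (fully open). In form: {"travel": [[x, y, z], ...], "turn": [[ax, ay, az], ...], "hand": [hand, ...]}. A call has 1 to 5 rows; each row is the pose to reach, as a shift and turn from the pose commanded when the call began, along the tool's axes at that moment; what a row does not reach only later rows make up. Full scale, the value 1, is 200 mm for a shift and 45 degrees for a turn. A row lasts 1/12 s, in which the tool goes at most 41.7 mm and 7.16 degrees, less where a joint would pass 70% of its speed; a pose out of reach is approached as far as the arm can. A call with a number of a shift or a turn outside -1 to 1 is refused whole. A call with a gripper value outside its range is refused whole. The fingers move at their own pace and stop on an object; FORCE is the grip in N (left out, the last holds). Time passes only in rows, so rows that repeat a pose let the fingers close. It gives the time, the measured TCP pose, the force, the opening and the grip force at its end, in the units of the state.
- bot.get_state(): the state, without advancing time (a new reading comes with each control period).
- bot.get_image(name): name is "side" or "top" or "wrist"; returns a dict with "color" (480x640x3 uint8, red, green, blue), "camera_matrix" (3x3 intrinsics, pixels), "k1" (the pictures are not rectified: a ray, as slopes to the right and down, at radius r is drawn at 1 + k1 r^2 times it, then the intrinsics apply), "position" and "rotation" of the camera in the world; the wrist camera has in their place "mount" (4x4, takes a point from camera to tool coordinates, whose origin is the TCP and whose axes are the flange's). Camera axes: x right, y up, looking along -z (the intrinsics and any distortion apply to the point x, -y, -z); pixel columns grow to the right and rows downward; lengths in m; the calibration is good to about 2 mm. A picture is of the moment at which its call begins: read the wrist's pose just before it. There is no depth.
- bot.hand_in(): hands the job in; it is judged then, once.
Trained networks look in a picture, given as the dict that the camera call returned (one of the last four; its "shot" number tells which), for a name from the list of things; names that differ only in an ending like _2 or _b are one class to them, and where a whole thing is asked for, a point or a joint stands for the part that bears it (a point fixed in the world has none). Each returns a list of dicts, best first, with "confidence" (0 to 1); they miss things now and then, are a little off and sometimes report something else, mostly with a low value. They report only what shows in the picture. A call takes as long as a camera call. They do not tell look-alikes from the thing itself.
- bot.search_frame(name, picture): "xyz" ([x, y, z] in m, in world coordinates, good to about 4 mm: the middle of the surface that is visible of it).
- bot.mark_of(name, picture): "xyz" ([x, y, z] in m, in world coordinates, good to about 4 mm: a listed point, or the origin of a listed thing).
The state is a dict: "t": time; "joint_positions": joint angles; "qd": joint speeds; "joint_efforts": joint torques, N m; "eef_pos": TCP position; "tool_rot": TCP orientation; "wrist_force": force on the tool from outside, world axes, zero at the start; "moment": the same for the moment, N m; "width": opening from 0.0 (shut) to 1.0 (fully open); "grip_force": force on a finger pad.
Only numpy, scipy, OpenCV 4.12 (cv2) and the standard library are available. Lean on these libraries where they do the work, as an engineer would, in place of code of your own. Each camera call takes 0.05 s, during which the arm holds its last target. There are 200 camera calls.

TASK

Put the small culture dish into the bench incubator to keep it warm: press the closed tray until its push-push latch lets go, draw the tray fully out, and set the dish flat in the round nest on the tray. Then press the tray in again until the latch catches, let go, and make sure that it stays shut (press it anew if it springs back). Press firmly to the end of the travel but do not ram the latch, and leave the larger dish and the vial where they stand.

Things in the scene. Friction and masses are not known exactly. Their poses are not given: they have to be found in the camera images.
- incubator: bench incubator, a fixed white box 180 deep (x) x 190 wide (y) x 82 high; clear window in its roof, dark display at the right of its front, tray at the left. Origin: centre of its underside, on the worktop; +x from front to back (the way the tray is pushed in), +y to the left seen from the front, z up. Front face at x = -90, tray's centre line at y = +25
- tray (a joint): how far the tray stands out (m), along the incubator's -x: 0 latched shut (so at the start), about -0.0052 pressed to its stop. Let go by the latch, a damped spring pushes it out to about 0.04 within 0.5 s; there light friction (0.5 N) holds it, and it is drawn on by hand, freely, to 0.085, fully out
- panel_face (a point): centre of the front face of the tray's grey front panel, 40 above the worktop: the place to press. The panel is upright, 112 wide (y) x 52 high (14 to 66 above the worktop) x 10 thick; shut, its back stands 6.5 in front of the incubator's front face. Axes as the incubator's
- panel_top (a point): middle of the panel's top edge, 66 above the worktop, centred in its 10 thickness. Behind the panel the tray's steel floor is at height 28 and its side lips at height 33, so fingers can reach down behind the panel and draw it out. Axes as the incubator's
- nest (a point): centre of the floor of the round nest on the tray, 28 above the worktop and 42 behind the panel's back: a ring 4 high, inside diameter 44, outside 52. With the tray drawn out it is 50 in front of the incubator's front face. Axes as the incubator's
- dish_35: the small clear culture dish, round, 40 diameter x 12 high, 30 g; at the start it lies on a flat pale pad 6 high in front of the incubator's left corner. Origin: centre of its underside; z up
- dish_60: the larger clear culture dish, 64 diameter x 15 high, a bystander. Origin: centre of its underside
- vial: a small upright bottle with a green cap, 26 diameter x 54 high, a bystander. Origin: centre of its underside
- latch: push-push (heart-cam) latch inside the box, out of reach; origin 4 above the incubator's, same axes. Each press to the hard stop, 5.2 past shut, changes its state: a shut tray is freed as the press is let go, an open one returns to 0 and is held. A press over 0.3 short of the stop changes nothing (an open tray springs out again). Until the stop the tray resists with 2 to 7 N
Things that resemble listed ones, but are neither listed nor needed, are in the scene too. Leave any purple look-alike of the dish_35 alone.

How it is judged:
On the way, in this order (a step that is already met when the one before it is completed fails the run):
1. the latch has let go and the tray has come out (value of joint tray above 0.03 m), for 0.1 s.
2. the dish lies flat in the nest of the drawn-out tray, let go (value of joint tray above 0.06 m and distance between dish_35 and nest below 0.004 m and angle between dish_35's own z axis and vertical below 0.08 rad and contact force between the fingers and dish_35 below 0.05 N), for 0.2 s.
At the end, for the whole second after the job is handed in: the tray is shut and held by its latch alone (joint within 3 mm of 0, still), the small dish lies flat (within 0.08 rad) in the nest, within 4 mm of its centre, and the larger dish and the vial are within 20 mm of where they stood (value of joint tray between -0.003 and 0.003 m and velocity of joint tray between -0.005 and 0.005 m/s and distance between dish_35 and nest below 0.004 m and angle between dish_35's own z axis and vertical below 0.08 rad and linear speed of dish_35 below 0.01 m/s and distance of each of dish_60, vial from where it was at the start of the episode below 0.02 m); the robot touches nothing.
It fails at once if the latch is rammed: more than 40 N between the latch and the tray (contact force between latch and anything else above 40 N).
It fails at once if the larger dish is pushed away by more than 20 mm (distance of dish_60 from where it was at the start of the episode above 0.02 m).
It fails at once if the vial is pushed away by more than 20 mm or tipped (distance of vial from where it was at the start of the episode above 0.02 m or angle between vial's own z axis and vertical above 0.4 rad).
It fails at once if the small dish is tipped up (angle between dish_35's own z axis and vertical above 0.5 rad).
It also fails if it takes over 64 s, if anything falls off the work surface, if the arm or the gripper's body presses on something with over 40 N, if the wrist force passes 120 N, or if a joint passes its speed limit or range.

## Working session

There is one attempt and no reset: what is moved stays moved. The work goes in short steps, Python scripts to look and compute and a shell command to move; the robot and the scene stay as the last step left them, time stands still between calls to the robot, and variables do not carry over. Pictures are saved under pics/ and viewed, at most 10 in all, crops included, and the job is handed in when it is done.

```bash
mkdir -p pics; ls
cat > h.py <<'E'
import numpy as np, cv2
from cell import bot
from scipy.spatial.transform import Rotation as R
def pix(p,pic):
    c=(np.asarray(p)-pic["position"])@np.array(pic["rotation"]) if np.shape(pic["rotation"])==(3,3) else R.from_rotvec(pic["rotation"]).inv().apply(np.asarray(p)-pic["position"])
    s=np.array([c[0],-c[1]])/-c[2]; s=s*(1+pic["k1"]*(s@s)); K=np.array(pic["camera_matrix"]); return (K@[s[0],s[1],1])[:2]
def save(n,im): cv2.imwrite("pics/"+n+".png",cv2.cvtColor(im,cv2.COLOR_RGB2BGR))
def r(a,n=4): return np.round(a,n).tolist()
E
python3 - <<'E'
from h import *
print({k:v for k,v in bot.get_state().items()}, bot.tcp_to_grasp)
ims=[]
for c in ["top","side"]:
    p=bot.get_image(c); ims.append(p["color"]); print(c,p["position"],p["rotation"],p["camera_matrix"],p["k1"])
    for n in ["incubator","panel_face","panel_top","nest","dish_35","dish_60","vial"]:
        print(n,[(r(d["xyz"]),round(d["confidence"],2),r(pix(d["xyz"],p),0)) for d in bot.mark_of(n,p)])
save("a_top",ims[0]); save("a_side",ims[1])
E
```

```text
pics
{'t': 0.0, 'joint_positions': array([-1.28599499e+00,  4.23833049e-01,  1.63069282e+00,  4.09802468e-06,
        1.08855004e+00, -1.89716474e-02]), 'qd': array([-0.00022747, -0.00066366, -0.00222753,  0.00077883, -0.00191634,
        0.00103334]), 'joint_efforts': array([-1.36541836e-03, -5.44625688e+01, -2.73658347e+01,  6.40685298e-02,
        2.26576289e-02, -7.03683486e-05]), 'eef_pos': array([ 0.18684094, -0.59584761,  0.22190543]), 'tool_rot': array([-3.10397148e+00, -4.75107466e-01,  3.02973890e-04]), 'wrist_force': array([0.47147802, 0.68843779, 0.16550479]), 'moment': array([-0.08098444,  0.05878675, -0.02068083]), 'grip_force': 0.0, 'width': 0.998612871739009} 0.0187
top [ 0.34898307 -0.34490308  1.13993671] [ 0.04201545 -0.02777474 -1.57244997] [[586.5239284    0.         320.33021862]
 [  0.         586.5239284  244.35533472]
 [  0.           0.           1.        ]] -0.13134346251114742
incubator [([0.489, -0.4763, -0.001], 0.57, [393.0, 199.0]), ([0.3874, -0.4933, 0.0399], 0.33, [405.0, 250.0])]
panel_face []
panel_top [([0.3909, -0.4942, 0.0647], 0.59, [407.0, 24
[... 902 characters left out ...]
.3835, -0.4928, 0.0398], 0.48, [269.0, 296.0])]
panel_top [([0.3886, -0.4848, 0.0622], 0.56, [272.0, 288.0])]
nest []
dish_35 [([0.4634, -0.2535, -0.0066], 0.63, [351.0, 255.0]), ([0.3649, -0.0429, -0.0018], 0.63, [355.0, 196.0]), ([0.3361, -0.6403, 0.0001], 0.58, [211.0, 346.0]), ([0.2814, -0.3332, 0.007], 0.52, [273.0, 245.0]), ([0.5562, -0.2064, 0.004], 0.5, [392.0, 254.0])]
dish_60 [([0.4634, -0.2535, -0.0066], 0.63, [351.0, 255.0]), ([0.3649, -0.0429, -0.0018], 0.63, [355.0, 196.0]), ([0.3361, -0.6403, 0.0001], 0.58, [211.0, 346.0]), ([0.2814, -0.3332, 0.007], 0.52, [273.0, 245.0]), ([0.5562, -0.2064, 0.004], 0.5, [392.0, 254.0])]
vial [([0.3902, -0.2277, -0.0035], 0.5, [331.0, 238.0])]
```

View pics/a_top.png

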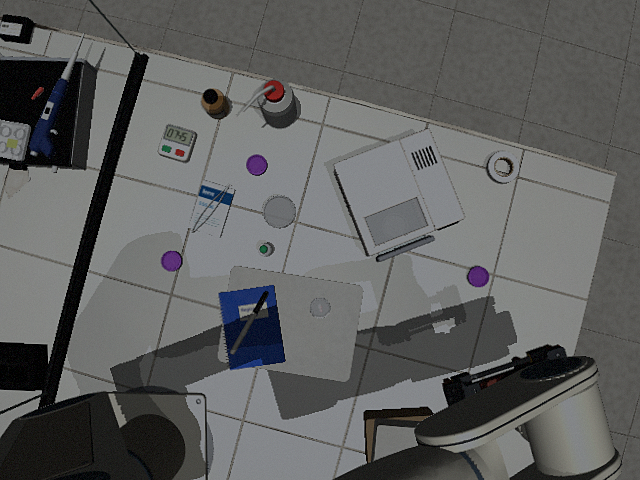

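View pics/a_side.png

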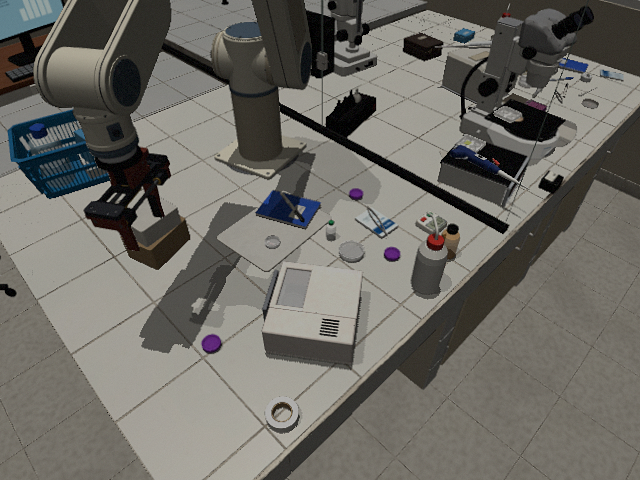

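The top view shows purple look-alikes at (256,164), (477,276) and (170,261). The large clear dish is at (278,212) and a small clear dish lies on the pale pad at (320,307). The last is the only small clear one on a pad, so it fits dish_35. The vial with the green cap is at (265,248), the incubator is near (400,200), and its tray panel edge runs from (377,258) to (434,237). The side view agrees: dish at (272,242), panel at about (270,292).

```bash
cat >> h.py <<'E'
def back(uv,pic,z):
    K=np.array(pic["camera_matrix"]); k=pic["k1"]
    s=cv2.undistortPoints(np.array([[uv]],float),K,np.array([k,0,0,0,0.]))[0,0]
    Rm=R.from_rotvec(pic["rotation"]).as_matrix() if np.shape(pic["rotation"])==(3,) else np.array(pic["rotation"])
    d=Rm@[s[0],-s[1],-1]; return pic["position"]+d*(z-pic["position"][2])/d[2]
def wrist():
    st=bot.get_state(); p=bot.get_image("wrist"); T=np.eye(4); T[:3,:3]=R.from_rotvec(st["tool_rot"]).as_matrix(); T[:3,3]=st["eef_pos"]
    M=T@np.array(p["mount"]); p2=dict(p); p2["position"]=M[:3,3]; p2["rotation"]=M[:3,:3]; return p,p2
def plan(xyz,yaw):
    st=bot.get_state(); A=R.from_rotvec(st["tool_rot"]); c,s=np.cos(yaw),np.sin(yaw)
    B=R.from_matrix(np.array([[c,s,0],[s,-c,0],[0,0,-1.]]))
    print("travel",r(A.inv().apply(np.asarray(xyz)-st["eef_pos"])/.2,3),"turn",r((A.inv()*B).as_rotvec()/(np.pi/4),3))
E
python3 - <<'E'
from h import *
p=bot.get_image("top"); g=cv2.cvtColor(p["color"],cv2.COLOR_RGB2GRAY)
print(bot.get_image("wrist")["mount"])
c=[back(u,p,.082) for u in [(336,168),(370,257),(464,218),(430,130)]]
for i in range(4): d=c[(i+1)%4]-c[i]; print(r(c[i]),round(np.linalg.norm(d),4),round(np.degrees(np.arctan2(d[1],d[0])),2))
print("mean",r(np.mean(c,0)))
a,b=back((377,258),p,.066),back((434,237),p,.066); print(r(a),r(b),np.linalg.norm(a-b),np.degrees(np.arctan2(*(a-b)[1::-1])))
plan([.34,-.45,.32],np.radians(21))
cr=cv2.resize(p["color"][110:330,220:500],None,fx=2.8,fy=2.7,interpolation=cv2.INTER_CUBIC); save("b_crop",cr)
E
```

```text
[[ 1.33723659e-04  9.53895349e-01  3.00139376e-01  8.23578542e-02]
 [ 9.99999982e-01 -1.69033073e-04  9.16780935e-05 -4.98306685e-04]
 [ 1.38184788e-04  3.00139358e-01 -9.53895354e-01 -1.62996519e-01]
 [ 0.00000000e+00  0.00000000e+00  0.00000000e+00  1.00000000e+00]]
[0.5351, -0.3641, 0.082] 0.1731 -159.43
[0.373, -0.4249, 0.082] 0.1859 -67.72
[0.4435, -0.597, 0.082] 0.173 20.24
[0.6058, -0.5371, 0.082] 0.1869 112.24
mean [0.4893, -0.4808, 0.082]
[0.3715, -0.439, 0.066] [0.4098, -0.5444, 0.066] 0.11216014561320331 109.9877481466709
travel [0.949, -0.469, -0.486] turn [-0.0, -0.0, -0.08]
```

View pics/b_crop.png

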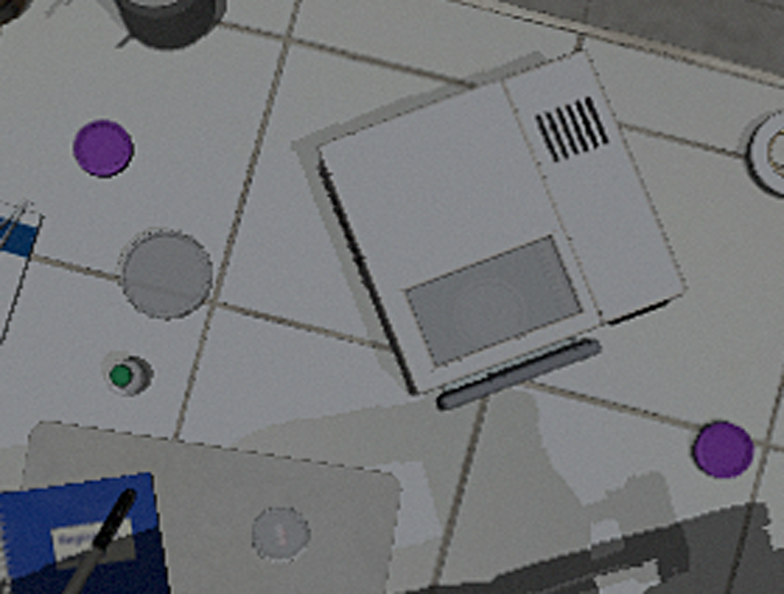

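The crop confirms it: clear, small, and lying on the pad at crop (280,532). The larger clear dish (165,275) and the purple ones are something else. Yaw is about 20.5°. Next I move to a viewing pose.

```bash
python3 -m crank '{"travel":[[0.1,-0.05,-0.15],[0.3,-0.15,-0.3],[0.5,-0.25,-0.4],[0.7,-0.35,-0.45],[0.85,-0.42,-0.45]],"turn":[[0,0,-0.07],[0,0,-0.07],[0,0,-0.07],[0,0,-0.07],[0,0,-0.07]],"hand":[-1,-1,-1,-1,-1]}' 20
python3 -m crank '{"travel":[[0,0,0],[0,0,0],[0,0,0]],"turn":[[0,0,0],[0,0,0],[0,0,0]],"hand":[-1,-1,-1]}'
python3 - <<'E'
from h import *
st=bot.get_state(); print(st["t"],r(st["eef_pos"]),st["width"],r(st["wrist_force"],1))
p,q=wrist(); save("c_wrist",p["color"])
for n in ["incubator","panel_face","panel_top","dish_35","dish_60"]:
    print(n,[(r(d["xyz"]),round(d["confidence"],2),r(pix(d["xyz"],q),0)) for d in bot.mark_of(n,p)])
plan([.36,-.50,.1],np.radians(20.5))
E
```

```text
t: 1.32
eef_pos: [0.3151, -0.4746, 0.3135]
tool_rot: [3.088, 0.558, 0.002]
wrist_force: [1.1, 0.3, 0.1]
width: 0.661
grip_force: 0.0
t: 1.57
eef_pos: [0.3138, -0.4749, 0.311]
tool_rot: [3.091, 0.562, -0.001]
wrist_force: [-0.0, 0.5, 0.4]
width: 0.429
grip_force: 0.0
1.5667 [0.3138, -0.4749, 0.311] 0.42932049969237146 [-0.0, 0.5, 0.4]
incubator [([0.498, -0.4718, -0.0015], 0.7, [371.0, 48.0]), ([0.4591, -0.2508, -0.0061], 0.6, [184.0, 13.0])]
panel_face [([0.3855, -0.4886, 0.037], 0.89, [352.0, 145.0])]
panel_top [([0.3898, -0.4865, 0.0679], 0.71, [354.0, 142.0])]
dish_35 [([0.2788, -0.3304, 0.007], 0.97, [203.0, 180.0]), ([0.4654, -0.253, -0.0026], 0.77, [186.0, 7.0]), ([0.367, -0.0417, -0.0006], 0.75, [5.0, 33.0]), ([0.3389, -0.6463, 0.0032], 0.72, [446.0, 221.0])]
dish_60 [([0.2788, -0.3304, 0.007], 0.97, [203.0, 180.0]), ([0.4654, -0.253, -0.0026], 0.77, [186.0, 7.0]), ([0.367, -0.0417, -0.0006], 0.75, [5.0, 33.0]), ([0.3389, -0.6463, 0.0032], 0.72, [446.0, 221.0])]
travel [0.177, 0.198, 1.053] turn [-0.001, 0.0, -0.001]
```

View pics/c_wrist.png

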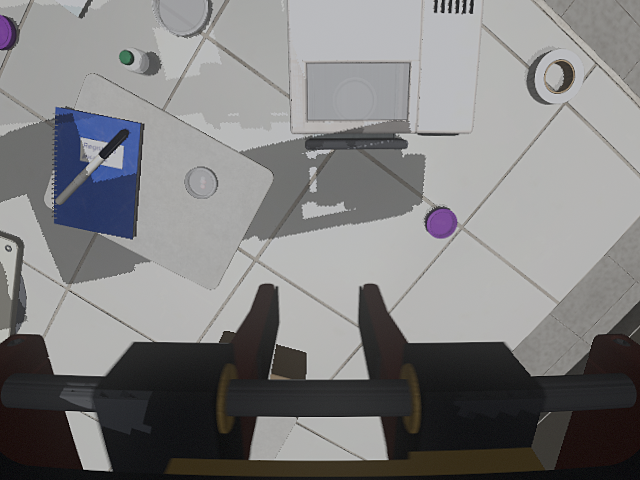

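The wrist view is square to the incubator, with the panel level from (305,142) to (408,142). The dish on the pad is at (202,182) and the purple look-alike at (441,222). I go down in front of the panel with the fingers shut.

```bash
python3 -m crank '{"travel":[[0.08,0.2,0.2],[0.08,0.2,0.4],[0.08,0.2,0.6],[0.08,0.2,0.8],[0.08,0.2,1.0]],"turn":[[0,0,0],[0,0,0],[0,0,0],[0,0,0],[0,0,0]],"hand":[-1,-1,-1,-1,-1]}' 20
python3 -m crank '{"travel":[[0,0,0.15],[0,0,0.3],[0,0,0.42],[0,0,0.42],[0,0,0.42]],"turn":[[0,0,0],[0,0,0],[0,0,0],[0,0,0],[0,0,0]],"hand":[-1,-1,-1,-1,-1]}'
python3 - <<'E'
from h import *
f=np.array([.3845,-.491,.025])-.013*np.array([.937,.35,0]); plan(f,np.radians(20.5)); p=bot.get_image("side")
print([(r(d["xyz"]),d["confidence"]) for d in bot.mark_of("panel_face",p)])
E
```

```text
t: 2.28
eef_pos: [0.3425, -0.5073, 0.1153]
tool_rot: [3.091, 0.559, 0.0]
wrist_force: [0.4, -0.3, -0.8]
width: 0.005
grip_force: 0.0
t: 2.7
eef_pos: [0.342, -0.5062, 0.0321]
tool_rot: [-3.089, -0.559, 0.002]
wrist_force: [0.5, -0.0, -0.8]
width: 0.006
grip_force: 0.0
travel [0.161, 0.003, 0.035] turn [-0.004, 0.001, 0.0]
[([0.3829, -0.4943, 0.0377], 0.74)]
```

```bash
python3 -m crank '{"travel":[[0.05,0,0.02],[0.1,0,0.03],[0.14,0,0.03],[0.14,0,0.03],[0.14,0,0.03]],"turn":[[0,0,0],[0,0,0],[0,0,0],[0,0,0],[0,0,0]],"hand":[-1,-1,-1,-1,-1]}'
for i in 1 2; do :; done
python3 -m crank '{"travel":[[0.01,0,0],[0.02,0,0],[0.02,0,0]],"turn":[[0,0,0],[0,0,0],[0,0,0]],"hand":[-1,-1,-1]}'
python3 -m crank '{"travel":[[0.01,0,0],[0.02,0,0],[0.02,0,0]],"turn":[[0,0,0],[0,0,0],[0,0,0]],"hand":[-1,-1,-1]}'
```

```text
t: 3.22
eef_pos: [0.3702, -0.4966, 0.0277]
tool_rot: [3.09, 0.563, 0.001]
wrist_force: [-0.4, -0.4, -0.5]
width: 0.006
grip_force: 0.0
t: 3.47
eef_pos: [0.3731, -0.4954, 0.0273]
tool_rot: [3.091, 0.561, 0.0]
wrist_force: [0.4, -0.2, 0.0]
width: 0.005
grip_force: 0.0
t: 3.72
eef_pos: [0.3763, -0.4941, 0.0272]
tool_rot: [-3.091, -0.56, 0.001]
wrist_force: [-3.7, -1.2, 1.3]
width: 0.004
grip_force: 1.7
```

```bash
for k in a; do
python3 -m crank '{"travel":[[0.007,0,0],[0.015,0,0],[0.015,0,0]],"turn":[[0,0,0],[0,0,0],[0,0,0]],"hand":[-1,-1,-1]}' | sed -n '2p;4p'
python3 -m crank '{"travel":[[0.005,0,0],[0.005,0,0]],"turn":[[0,0,0],[0,0,0]],"hand":[-1,-1]}' | sed -n '2p;4p'
done
```

```text
eef_pos: [0.3791, -0.493, 0.0272]
wrist_force: [-5.8, -2.6, 2.4]
eef_pos: [0.3794, -0.4929, 0.0272]
wrist_force: [-8.3, -3.2, 3.0]
```

```bash
python3 -m crank '{"travel":[[0.005,0,0],[0.005,0,0],[0.005,0,0]],"turn":[[0,0,0],[0,0,0],[0,0,0]],"hand":[-1,-1,-1]}' | sed -n '2p;4p'
python3 -m crank '{"travel":[[0.005,0,0],[0.005,0,0],[0.005,0,0]],"turn":[[0,0,0],[0,0,0],[0,0,0]],"hand":[-1,-1,-1]}' | sed -n '2p;4p'
```

```text
eef_pos: [0.3795, -0.4928, 0.0272]
wrist_force: [-12.4, -4.8, 3.8]
eef_pos: [0.3797, -0.4927, 0.0272]
wrist_force: [-16.6, -6.9, 4.3]
```

The tray is at its stop: the force has risen to 18 N and it no longer moves. I back off smoothly and look.

```bash
python3 -m crank '{"travel":[[-0.1,0,0],[-0.2,0,0],[-0.35,0,0],[-0.45,0,0],[-0.45,0,0]],"turn":[[0,0,0],[0,0,0],[0,0,0],[0,0,0],[0,0,0]],"hand":[-1,-1,-1,-1,-1]}' | sed -n '2p;4p'
python3 -m crank '{"travel":[[0,0,-0.2],[0,0,-0.4],[0,0,-0.5],[0,0,-0.5],[0,0,-0.5]],"turn":[[0,0,0],[0,0,0],[0,0,0],[0,0,0],[0,0,0]],"hand":[-1,-1,-1,-1,-1]}' | sed -n '2p;4p'
python3 - <<'E'
from h import *
for c in ["top","side","wrist"]:
    if c=="wrist": p,q=wrist()
    else: p=q=bot.get_image(c)
    for n in ["panel_face","panel_top","nest"]:
        print(c,n,[(r(d["xyz"]),round(d["confidence"],2),r(pix(d["xyz"],q),0)) for d in bot.mark_of(n,p)])
save("d_wrist",p["color"])
E
```

```text
eef_pos: [0.2956, -0.5243, 0.0271]
wrist_force: [0.9, 0.1, -0.7]
eef_pos: [0.2994, -0.524, 0.1285]
wrist_force: [-0.0, -0.2, -0.6]
top panel_face [([0.3489, -0.5085, 0.0382], 0.78, [413.0, 270.0])]
top panel_top [([0.35, -0.5083, 0.0665], 0.94, [415.0, 270.0]), ([0.2781, -0.3272, 0.0067], 0.7, [317.0, 307.0])]
top nest [([0.397, -0.486, 0.0309], 0.92, [400.0, 245.0])]
side panel_face [([0.3457, -0.5098, 0.0379], 0.7, [250.0, 295.0])]
side panel_top [([0.3497, -0.5072, 0.0637], 0.74, [251.0, 287.0])]
side nest [([0.4013, -0.4865, 0.0306], 0.69, [277.0, 300.0]), ([0.3454, -0.5023, 0.0637], 0.21, [251.0, 285.0])]
wrist panel_face [([0.3433, -0.5027, 0.0367], 0.55, [315.0, 177.0])]
wrist panel_top [([0.352, -0.5051, 0.0616], 0.58, [323.0, 170.0])]
wrist nest [([0.3955, -0.486, 0.0231], 0.98, [319.0, 94.0])]
```

```bash
python3 -m crank '{"travel":[[0.15,0,0],[0.3,0,0],[0.39,0,0],[0.39,0,0],[0.39,0,0]],"turn":[[0,0,0],[0,0,0],[0,0,0],[0,0,0],[0,0,0]],"hand":[-1,-1,-1,-1,-1]}' | sed -n '2p;4p'
python3 -m crank '{"travel":[[0,0,0.12],[0,0,0.24],[0,0,0.36],[0,0,0.43],[0,0,0.43]],"turn":[[0,0,0],[0,0,0],[0,0,0],[0,0,0],[0,0,0]],"hand":[-1,-1,-1,-1,-1]}' | sed -n '2p;4p'
```

```text
eef_pos: [0.3716, -0.4958, 0.1272]
wrist_force: [-0.3, -0.2, 0.2]
eef_pos: [0.3687, -0.4946, 0.0382]
wrist_force: [-0.8, 1.0, -0.3]
```

```bash
python3 -m crank '{"travel":[[-0.04,0,0],[-0.1,0,0],[-0.16,0,0],[-0.21,0,0],[-0.24,0,0]],"turn":[[0,0,0],[0,0,0],[0,0,0],[0,0,0],[0,0,0]],"hand":[-1,-1,-1,-1,-1]}' | sed -n '2p;4p'
python3 -m crank '{"travel":[[-0.015,0,0],[-0.025,0,0],[-0.025,0,0]],"turn":[[0,0,0],[0,0,0],[0,0,0]],"hand":[-1,-1,-1]}' | sed -n '2p;4p'
```

```text
eef_pos: [0.3248, -0.5143, 0.0424]
wrist_force: [26.5, 9.4, -2.5]
eef_pos: [0.325, -0.5143, 0.0424]
wrist_force: [22.1, 10.5, 0.0]
```

The tray is against its outer stop. I free the fingers, rise, and look.

```bash
python3 -m crank '{"travel":[[0.05,0,0],[0.06,0,0],[0.06,0,-0.15],[0.06,0,-0.35],[0.06,0,-0.55]],"turn":[[0,0,0],[0,0,0],[0,0,0],[0,0,0],[0,0,0]],"hand":[-1,-1,-1,-1,-1]}' | sed -n '2p;4p'
python3 -m crank '{"travel":[[-0.1,-0.1,-0.2],[-0.3,-0.3,-0.4],[-0.45,-0.4,-0.5],[-0.45,-0.4,-0.5],[-0.45,-0.4,-0.5]],"turn":[[0,0,0],[0,0,0],[0,0,0],[0,0,0],[0,0,0]],"hand":[1,1,1,1,1]}' | sed -n '2p;4p'
python3 - <<'E'
from h import *
for c in ["top","side","wrist"]:
    if c=="wrist": p,q=wrist()
    else: p=q=bot.get_image(c)
    for n in ["panel_top","nest","dish_35"]:
        print(c,n,[(r(d["xyz"]),round(d["confidence"],2),r(pix(d["xyz"],q),0)) for d in bot.mark_of(n,p)[:3]])
save("e_wrist",p["color"])
E
```

```text
eef_pos: [0.3313, -0.5099, 0.1516]
wrist_force: [0.1, -0.2, 0.2]
eef_pos: [0.2166, -0.4671, 0.2551]
wrist_force: [0.5, -0.3, -0.0]
top panel_top [([0.3105, -0.525, 0.0647], 0.59, [424.0, 291.0])]
top nest [([0.3564, -0.5043, 0.0312], 0.68, [410.0, 266.0])]
top dish_35 [([0.3354, -0.6417, 0.001], 0.89, [478.0, 277.0]), ([0.2761, -0.3282, 0.0056], 0.82, [317.0, 308.0]), ([0.3671, -0.0429, 0.0001], 0.74, [172.0, 261.0])]
side panel_top [([0.3051, -0.519, 0.0625], 0.95, [232.0, 283.0])]
side nest [([0.3603, -0.5017, 0.0292], 0.65, [258.0, 297.0])]
side dish_35 [([0.4586, -0.2532, -0.0039], 0.95, [349.0, 254.0]), ([0.5549, -0.2079, 0.0026], 0.64, [392.0, 255.0]), ([0.2788, -0.3322, 0.0063], 0.57, [273.0, 245.0])]
wrist panel_top [([0.3085, -0.5198, 0.0621], 0.75, [405.0, 148.0])]
wrist nest [([0.3548, -0.5019, 0.0259], 0.76, [400.0, 95.0])]
wrist dish_35 [([0.3383, -0.642, 0.0007], 0.97, [502.0, 161.0]), ([0.2803, -0.3302, 0.0054], 0.87, [218.0, 107.0])]
```

View pics/e_wrist.png

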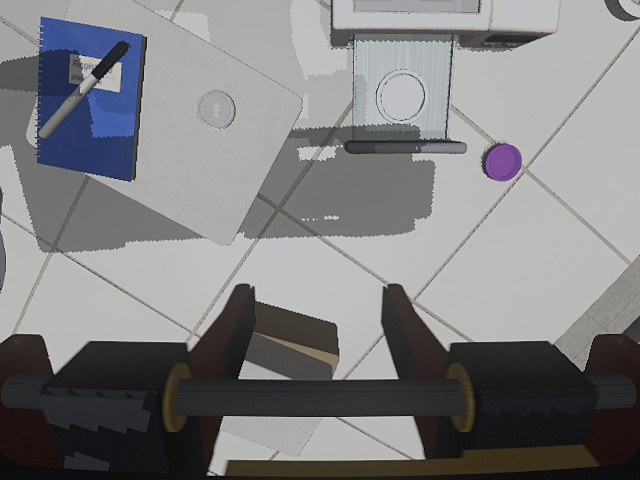

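The tray is fully out, with the nest ring at (403,95), the dish at (216,110) and the purple look-alike at (502,161). I go above the dish.

```bash
python3 -m crank '{"travel":[[0.13,-0.13,0.1],[0.26,-0.26,0.25],[0.4,-0.4,0.45],[0.53,-0.53,0.6],[0.53,-0.53,0.8]],"turn":[[0,0,0],[0,0,0],[0,0,0],[0,0,0],[0,0,0]],"hand":[1,1,1,1,1]}' | sed -n '2p;4p'
python3 -m crank '{"travel":[[0,0,0.1],[0,0,0.1],[0,0,0.1]],"turn":[[0,0,0],[0,0,0],[0,0,0]],"hand":[1,1,1]}' | sed -n '2,5p'
python3 - <<'E'
from h import *
p,q=wrist(); st=bot.get_state()
for d in bot.mark_of("dish_35",p): print(r(d["xyz"]),d["confidence"],r(pix(d["xyz"],q),0))
print(r(pix(st["eef_pos"],q),0)); save("f_wrist",p["color"])
E
```

```text
eef_pos: [0.281, -0.3347, 0.1094]
wrist_force: [0.2, -1.1, -0.4]
eef_pos: [0.2797, -0.336, 0.0886]
tool_rot: [-3.089, -0.561, 0.002]
wrist_force: [-0.0, -0.3, 0.6]
width: 1.0
[0.2784, -0.3278, 0.0081] 0.6 [308.0, 248.0]
[322.0, 303.0]
```

View pics/f_wrist.png

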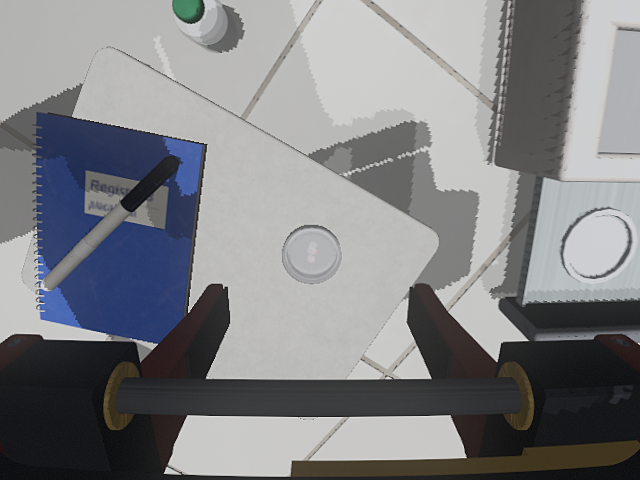

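The dish lies at (311,253) between the fingers, and the nest ring shows at (599,245). I back-project both.

Run:
```python
from h import *
p,q=wrist(); g=cv2.cvtColor(p["color"],cv2.COLOR_RGB2GRAY)
d=back((311.5,251.5),q,.018); e=back((311.5,254.5),q,.006); print(r(d),r(e), r(back((599,243),q,.032)))
plan([*(d+e)[:2]/2,.0115],np.radians(20.5))
c=cv2.HoughCircles(cv2.medianBlur(g[200:310,260:365],3),cv2.HOUGH_GRADIENT,1,100,param1=80,param2=12,minRadius=24,maxRadius=34); print(c)
for uv in [(282,253),(341,253)]: print(r(back(uv,q,.014)))
```

```text
[0.2804, -0.3324, 0.018] [0.2744, -0.3344, 0.006] [0.3566, -0.5062, 0.032]
travel [-0.007, -0.028, 0.395] turn [0.004, -0.001, 0.0]
[[[48.5 55.5 28.8]]]
[0.271, -0.3142, 0.014]
[0.2852, -0.3522, 0.014]
```

```bash
python3 -m crank '{"travel":[[0,-0.02,0.1],[0,-0.02,0.2],[0,-0.02,0.28],[0,-0.02,0.33],[0,-0.02,0.33]],"turn":[[0,0,0],[0,0,0],[0,0,0],[0,0,0],[0,0,0]],"hand":[1,1,1,1,1]}' | sed -n '2p;4p'
python3 -m crank '{"travel":[[0,0,0],[0,0,0]],"turn":[[0,0,0],[0,0,0]],"hand":[0.4,0.4]}' | sed -n '2p;4,5p'
```

```text
eef_pos: [0.2781, -0.333, 0.0226]
wrist_force: [-0.3, 0.3, 0.4]
eef_pos: [0.2788, -0.3335, 0.024]
wrist_force: [0.7, -0.3, 0.8]
width: 0.886
```

```bash
python3 -m crank '{"travel":[[0,0,0.03],[0,0,0.06],[0,0,0.06],[0,0,0.06],[0,0,0.06]],"turn":[[0,0,0],[0,0,0],[0,0,0],[0,0,0],[0,0,0]],"hand":[0.4,0.2,0.2,0.2,0.2]}' 6 | sed -n '2p;4,6p'
python3 -m crank '{"travel":[[0,0,0],[0,0,0],[0,0,0],[0,0,0],[0,0,0]],"turn":[[0,0,0],[0,0,0],[0,0,0],[0,0,0],[0,0,0]],"hand":[-0.2,-0.2,-0.2,-0.2,-0.2]}' 6 | sed -n '2p;4,6p'
```

```text
eef_pos: [0.2783, -0.3326, 0.011]
wrist_force: [-0.6, -0.3, 0.2]
width: 0.603
grip_force: 0.0
eef_pos: [0.2784, -0.3327, 0.0112]
wrist_force: [-0.5, -0.2, 1.6]
width: 0.445
grip_force: 6.0
```

```bash
python3 -m crank '{"travel":[[0,0,-0.05],[0,0,-0.15],[0,0,-0.27],[0,0,-0.38],[0,0,-0.45]],"turn":[[0,0,0],[0,0,0],[0,0,0],[0,0,0],[0,0,0]],"hand":[-0.2,-0.2,-0.2,-0.2,-0.2]}' 8 | sed -n '2p;4,6p'
python3 -m crank '{"travel":[[0,0.07,0],[0.01,0.2,0],[0.03,0.34,0],[0.04,0.48,0],[0.05,0.62,0]],"turn":[[0,0,0],[0,0,0],[0,0,0],[0,0,0],[0,0,0]],"hand":[-0.2,-0.2,-0.2,-0.2,-0.2]}' | sed -n '2p;4,6p'
python3 -m crank '{"travel":[[0.01,0.12,0],[0.01,0.22,0],[0.01,0.29,0],[0.01,0.32,0],[0.01,0.32,0]],"turn":[[0,0,0],[0,0,0],[0,0,0],[0,0,0],[0,0,0]],"hand":[-0.2,-0.2,-0.2,-0.2,-0.2]}' | sed -n '2p;4,6p'
python3 - <<'E'
from h import *
bot.get_image("side")
p,q=wrist(); st=bot.get_state(); print(st["t"],r(st["eef_pos"]))
for n in ["nest","dish_35"]: print(n,[(r(d["xyz"]),round(d["confidence"],2),r(pix(d["xyz"],q),0)) for d in bot.mark_of(n,p)[:3]])
save("g_wrist",cv2.resize(p["color"][150:390,180:460],None,fx=2.5,fy=2.5))
s=bot.get_image("side")
for n in ["nest","dish_35"]: print(n,[(r(d["xyz"]),round(d["confidence"],2),r(pix(d["xyz"],s),0)) for d in bot.mark_of(n,s)[:5]])
E
```

```text
eef_pos: [0.2787, -0.3331, 0.1035]
wrist_force: [-0.5, -0.3, -0.0]
width: 0.445
grip_force: 8.0
eef_pos: [0.3317, -0.4463, 0.102]
wrist_force: [-0.7, -0.6, -0.4]
width: 0.448
grip_force: 8.0
eef_pos: [0.3558, -0.5054, 0.1015]
wrist_force: [-0.4, -0.6, -0.4]
width: 0.448
grip_force: 8.0
12.5833 [0.355, -0.5035, 0.1011]
nest [([0.355, -0.5006, 0.0257], 0.69, [314.0, 251.0])]
dish_35 [([0.3576, -0.5046, 0.0969], 0.75, [322.0, 295.0]), ([0.3375, -0.6403, 0.0054], 0.66, [470.0, 320.0])]
nest [([0.3609, -0.5037, 0.03], 0.56, [258.0, 298.0])]
dish_35 [([0.4628, -0.2527, -0.0051], 0.83, [351.0, 255.0]), ([0.3672, -0.0409, -0.0022], 0.6, [356.0, 196.0]), ([0.5519, -0.208, 0.0005], 0.6, [390.0, 255.0]), ([0.3558, -0.5075, 0.0971], 0.52, [252.0, 278.0]), ([0.3365, -0.6383, -0.0002], 0.48, [212.0, 345.0])]
```

View pics/g_wrist.png

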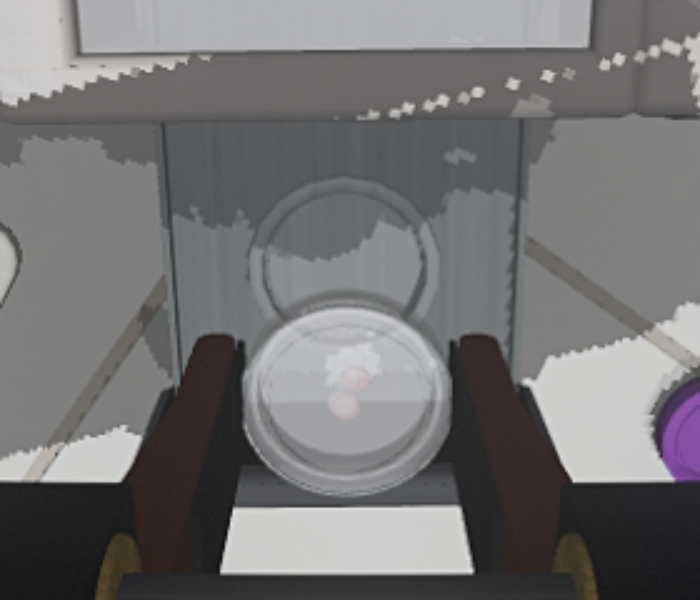

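The crop shows the held dish at (347,400) and the ring behind it, outer edge x 249–440 with its top at y 178. I compare them through the calibration.

Run:
```python
from h import *
p,q=wrist(); st=bot.get_state(); o=st["eef_pos"]; A=R.from_rotvec(st["tool_rot"]); z=o[2]; print(r(o))
def t(c,h): u=back((180+c[0]/2.5,150+c[1]/2.5),q,h); return r(A.inv().apply(u-o)[:2]*1000,1), r(u)
print("ring far outer",t((344.5,178),.032),"far inner",t((344.5,191),.032),"L",t((249,262),.032),"R",t((440,262),.032))
for c in [(165,250),(522,250)]: print("lip",t(c,.033))
print("panel back edge",t((344,465),.066),"front",t((344,505),.066))
print("dish far",t((347,300),z-.0055),t((347,308),z+.0065),"near",t((347,495),z+.0065),"L",t((243,395),z+.006),"R",t((452,395),z+.006))
print("inc front roof",t((344,120),.082))
```

```text
[0.3554, -0.504, 0.1012]
ring far outer ([23.6, -1.1], [0.3772, -0.4946, 0.032]) far inner ([20.1, -1.1], [0.3739, -0.4959, 0.032]) L ([0.5, -26.7], [0.3465, -0.4788, 0.032]) R ([0.5, 24.5], [0.3645, -0.5267, 0.032])
lip ([4.2, -48.8], [0.3422, -0.4568, 0.033])
lip ([4.2, 46.1], [0.3756, -0.5457, 0.033])
panel back edge ([-40.7, -1.2], [0.317, -0.5172, 0.066]) front ([-52.2, -1.2], [0.3061, -0.5212, 0.066])
dish far ([15.0, -0.5], [0.3693, -0.4982, 0.0957]) ([18.3, -0.5], [0.3723, -0.4971, 0.1077]) near ([-21.6, -0.5], [0.3351, -0.5111, 0.1077]) L ([0.2, -20.3], [0.3485, -0.4849, 0.1072]) R ([0.2, 19.5], [0.3625, -0.5221, 0.1072])
inc front roof ([48.3, -1.1], [0.4002, -0.486, 0.082])
```

```bash
python3 -m crank '{"travel":[[-0.001,-0.003,0.06],[-0.001,-0.003,0.13],[-0.001,-0.003,0.2],[-0.001,-0.003,0.26],[-0.001,-0.003,0.26]],"turn":[[0,0,0],[0,0,0],[0,0,0],[0,0,0],[0,0,0]],"hand":[-0.2,-0.2,-0.2,-0.2,-0.2]}' 8 | sed -n '2p;4,6p'
python3 - <<'E'
from h import *
bot.get_image("top")
p,q=wrist(); st=bot.get_state(); print(st["t"],r(st["eef_pos"]),r(pix(st["eef_pos"],q),1))
save("h_wrist",cv2.resize(p["color"][190:350,215:425],None,fx=3.5,fy=3.5,interpolation=cv2.INTER_CUBIC))
E
```

```text
eef_pos: [0.3537, -0.5019, 0.0452]
wrist_force: [-0.5, 1.6, -0.3]
width: 0.447
grip_force: 8.0
13.4 [0.3547, -0.5034, 0.0477] [321.2, 303.3]
```

View pics/h_wrist.png

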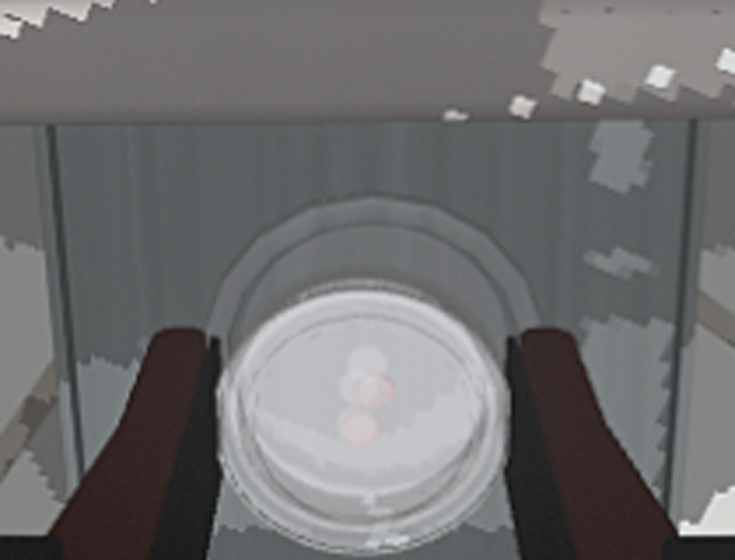

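The ring's far edge is at crop (370,195), with its inner edge at (368,222). The dish spans x 218–510.

Run:
```python
from h import *
p,q=wrist(); st=bot.get_state(); o=st["eef_pos"]; A=R.from_rotvec(st["tool_rot"]); z=o[2]; print(r(o))
def t(c,h): u=back((215+c[0]/3.5,190+c[1]/3.5),q,h); return r(A.inv().apply(u-o)[:2]*1000,1)
print("ring far outer",t((371,195),.032),"far inner",t((370,222),.032),"L",t((213,310),.032),"R",t((537,310),.032))
for c in [(58,240),(687,240)]: print("lip",t(c,.033))
print("dish far",t((364,279),z-.0053),t((364,290),z+.0067),"near",t((364,553),z+.0067),"L",t((218,410),z+.0067),"R",t((510,410),z+.0067))
print("inc front roof",t((344,122),.082))
```

```text
[0.3551, -0.5039, 0.0486]
ring far outer [24.1, 0.2] far inner [19.9, 0.0] L [5.9, -23.5] R [5.9, 25.2]
lip [17.4, -45.9]
lip [17.5, 46.7]
dish far [15.4, -0.8] [18.7, -0.8] near [-21.1, -0.8] L [1.2, -20.5] R [1.3, 18.8]
inc front roof [48.3, -2.9]
```

```bash
python3 -m crank '{"travel":[[-0.004,0.005,0.0],[-0.004,0.005,0.02],[-0.004,0.005,0.04],[-0.004,0.005,0.055],[-0.004,0.005,0.055]],"turn":[[0,0,0],[0,0,0],[0,0,0],[0,0,0],[0,0,0]],"hand":[-0.2,-0.2,-0.2,-0.2,-0.2]}' 8 | sed -n '2p;4,6p'
python3 -m crank '{"travel":[[0,0,0.005],[0,0,0.01],[0,0,0.01]],"turn":[[0,0,0],[0,0,0],[0,0,0]],"hand":[-0.2,-0.2,-0.2]}' | sed -n '2p;4,6p'
```

```text
eef_pos: [0.3545, -0.5048, 0.0375]
wrist_force: [-0.9, -1.2, -0.8]
width: 0.444
grip_force: 8.0
eef_pos: [0.3547, -0.5052, 0.036]
wrist_force: [0.6, -0.2, -1.2]
width: 0.447
grip_force: 8.0
```

```bash
python3 -m crank '{"travel":[[0,0,0.004],[0,0,0.008],[0,0,0.008]],"turn":[[0,0,0],[0,0,0],[0,0,0]],"hand":[-0.2,-0.2,-0.2]}' | sed -n '2p;4,6p'
python3 -m crank '{"travel":[[0,0,0.003],[0,0,0.006],[0,0,0.006]],"turn":[[0,0,0],[0,0,0],[0,0,0]],"hand":[-0.2,-0.2,-0.2]}' | sed -n '2p;4,6p'
```

```text
eef_pos: [0.3548, -0.5052, 0.0344]
wrist_force: [-0.1, 1.6, 0.1]
width: 0.444
grip_force: 8.0
eef_pos: [0.3547, -0.5051, 0.0332]
wrist_force: [1.1, 0.6, -0.7]
width: 0.448
grip_force: 8.0
```

```bash
python3 -m crank '{"travel":[[0,0,0.003],[0,0,0.003],[0,0,0.003]],"turn":[[0,0,0],[0,0,0],[0,0,0]],"hand":[-0.2,-0.2,-0.2]}' | sed -n '2p;4,6p'
python3 -m crank '{"travel":[[0,0,0.0],[0,0,0],[0,0,0],[0,0,0],[0,0,0]],"turn":[[0,0,0],[0,0,0],[0,0,0],[0,0,0],[0,0,0]],"hand":[-0.06,0.0,0.05,0.15,0.25]}' | sed -n '2p;4,6p'
```

```text
eef_pos: [0.3548, -0.5052, 0.0328]
wrist_force: [1.0, -0.0, 1.7]
width: 0.445
grip_force: 8.0
eef_pos: [0.3548, -0.5052, 0.0326]
wrist_force: [-0.1, 0.3, 0.4]
width: 0.611
grip_force: 0.0
```

Now I rise, back away and check the seat.

```bash
python3 -m crank '{"travel":[[0,0,-0.05],[0,0,-0.15],[0,0,-0.3],[0,0,-0.45],[0,0,-0.55]],"turn":[[0,0,0],[0,0,0],[0,0,0],[0,0,0],[0,0,0]],"hand":[0.3,0.3,0.3,0.3,0.3]}' | sed -n '2p'
python3 -m crank '{"travel":[[-0.1,0,0],[-0.3,0,0],[-0.45,0,0],[-0.5,0,0],[-0.5,0,0]],"turn":[[0,0,0],[0,0,0],[0,0,0],[0,0,0],[0,0,0]],"hand":[-1,-1,-1,-1,-1]}' 20| sed -n '2p;4p'
python3 - <<'E'
from h import *
p,q=wrist(); st=bot.get_state(); print(st["t"],r(st["eef_pos"]))
for n in ["nest","dish_35"]: print(n,[(r(d["xyz"]),round(d["confidence"],2),r(pix(d["xyz"],q),0)) for d in bot.mark_of(n,p)[:3]])
u=pix([.3545,-.504,.034],q).astype(int); print(u)
x,y=max(u[0]-70,0),max(u[1]-70,0); save("i_wrist",cv2.resize(p["color"][y:y+140,x:x+140],None,fx=4,fy=4,interpolation=cv2.INTER_CUBIC))
E
```

```text
eef_pos: [0.3553, -0.506, 0.1461]
eef_pos: [0.2592, -0.5411, 0.1434]
wrist_force: [0.2, -0.6, -0.1]
16.1667 [0.2606, -0.5407, 0.1432]
nest [([0.3558, -0.5044, 0.0262], 0.2, [318.0, 97.0])]
dish_35 [([0.3554, -0.5042, 0.0264], 0.86, [317.0, 97.0]), ([0.3387, -0.6419, 0.0028], 0.84, [465.0, 182.0])]
[316  97]
```

View pics/i_wrist.png

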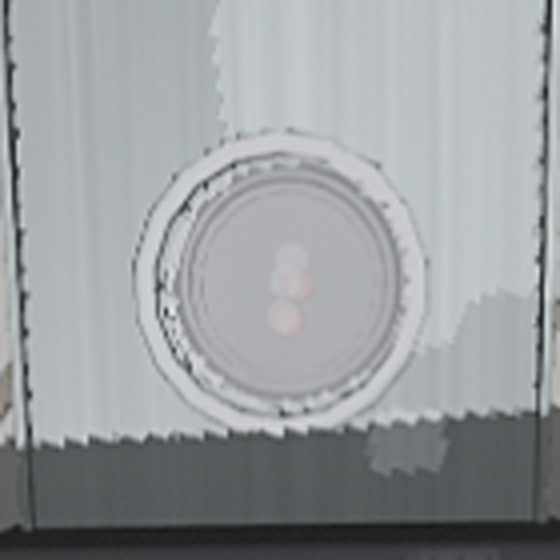

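The dish sits flat inside the ring, at crop (291,285) with the ring centre at (281,280). That is about 2 mm off, within tolerance. I go down in front of the panel and push the tray in gently.

```bash
python3 -m crank '{"travel":[[0,-0.01,0.12],[0,-0.016,0.25],[0,-0.016,0.4],[0,-0.016,0.52],[0,-0.016,0.58]],"turn":[[0,0,0],[0,0,0],[0,0,0],[0,0,0],[0,0,0]],"hand":[-1,-1,-1,-1,-1]}' | sed -n '2p;4,5p'
python3 -m crank '{"travel":[[0.05,0,0],[0.1,0,0],[0.14,0,0],[0.17,0,0],[0.19,0,0]],"turn":[[0,0,0],[0,0,0],[0,0,0],[0,0,0],[0,0,0]],"hand":[-1,-1,-1,-1,-1]}' | sed -n '2p;4,5p'
python3 -m crank '{"travel":[[0.02,0,0],[0.05,0,0],[0.09,0,0],[0.13,0,0],[0.17,0,0]],"turn":[[0,0,0],[0,0,0],[0,0,0],[0,0,0],[0,0,0]],"hand":[-1,-1,-1,-1,-1]}' | sed -n '2p;4,5p'
```

```text
eef_pos: [0.2608, -0.5351, 0.0238]
wrist_force: [-0.1, 1.0, -0.4]
width: 0.003
eef_pos: [0.2974, -0.5244, 0.0282]
wrist_force: [-0.7, -1.3, 0.3]
width: 0.009
eef_pos: [0.3281, -0.5118, 0.0268]
wrist_force: [-0.3, 0.3, 0.8]
width: 0.004
```

```bash
python3 -m crank '{"travel":[[0.04,0,0],[0.08,0,0],[0.12,0,0],[0.15,0,0],[0.17,0,0]],"turn":[[0,0,0],[0,0,0],[0,0,0],[0,0,0],[0,0,0]],"hand":[-1,-1,-1,-1,-1]}' | sed -n '2p;4p'
python3 -m crank '{"travel":[[0.015,0,0],[0.03,0,0],[0.045,0,0],[0.055,0,0],[0.055,0,0]],"turn":[[0,0,0],[0,0,0],[0,0,0],[0,0,0],[0,0,0]],"hand":[-1,-1,-1,-1,-1]}' | sed -n '2p;4p'
```

```text
eef_pos: [0.3597, -0.4996, 0.0266]
wrist_force: [-4.9, -0.2, 3.3]
eef_pos: [0.3698, -0.4959, 0.0265]
wrist_force: [-3.3, 1.2, 0.2]
```

```bash
python3 -m crank '{"travel":[[0.01,0,0],[0.02,0,0],[0.03,0,0],[0.04,0,0],[0.04,0,0]],"turn":[[0,0,0],[0,0,0],[0,0,0],[0,0,0],[0,0,0]],"hand":[-1,-1,-1,-1,-1]}' | sed -n '2p;4p'
python3 -m crank '{"travel":[[0.005,0,0],[0.008,0,0],[0.008,0,0]],"turn":[[0,0,0],[0,0,0],[0,0,0]],"hand":[-1,-1,-1]}' | sed -n '2p;4p'
python3 -m crank '{"travel":[[0.004,0,0],[0.004,0,0],[0.004,0,0]],"turn":[[0,0,0],[0,0,0],[0,0,0]],"hand":[-1,-1,-1]}' | sed -n '2p;4p'
```

```text
eef_pos: [0.3771, -0.4931, 0.0265]
wrist_force: [-4.3, -0.2, 0.5]
eef_pos: [0.3784, -0.4926, 0.0265]
wrist_force: [-4.7, 1.3, 2.5]
eef_pos: [0.3788, -0.4924, 0.0265]
wrist_force: [-6.7, -0.0, 1.6]
```

```bash
python3 -m crank '{"travel":[[0.005,0,0],[0.005,0,0],[0.005,0,0]],"turn":[[0,0,0],[0,0,0],[0,0,0]],"hand":[-1,-1,-1]}' | sed -n '2p;4p'
python3 -m crank '{"travel":[[0.005,0,0],[0.005,0,0],[0.005,0,0]],"turn":[[0,0,0],[0,0,0],[0,0,0]],"hand":[-1,-1,-1]}' | sed -n '2p;4p'
python3 -m crank '{"travel":[[0.004,0,0],[0.004,0,0],[0.004,0,0]],"turn":[[0,0,0],[0,0,0],[0,0,0]],"hand":[-1,-1,-1]}' | sed -n '2p;4p'
```

```text
eef_pos: [0.379, -0.4923, 0.0265]
wrist_force: [-10.3, -0.8, 2.2]
eef_pos: [0.3792, -0.4922, 0.0265]
wrist_force: [-13.1, -2.5, 3.6]
eef_pos: [0.3793, -0.4922, 0.0265]
wrist_force: [-16.4, -4.8, 4.3]
```

The tray is at its stop at 17 N. I let go gently, back away and check.

```bash
python3 -m crank '{"travel":[[-0.02,0,0],[-0.04,0,0],[-0.08,0,0],[-0.15,0,0],[-0.25,0,0]],"turn":[[0,0,0],[0,0,0],[0,0,0],[0,0,0],[0,0,0]],"hand":[-1,-1,-1,-1,-1]}' | sed -n '2p;4p'
python3 -m crank '{"travel":[[-0.15,0,0],[-0.25,0,-0.1],[-0.3,0,-0.3],[-0.3,0,-0.5],[-0.3,0,-0.5]],"turn":[[0,0,0],[0,0,0],[0,0,0],[0,0,0],[0,0,0]],"hand":[-1,-1,-1,-1,-1]}' | sed -n '2p;4p'
python3 -m crank '{"travel":[[0,0,0],[0,0,0],[0,0,0],[0,0,0],[0,0,0]],"turn":[[0,0,0],[0,0,0],[0,0,0],[0,0,0],[0,0,0]],"hand":[-1,-1,-1,-1,-1]}' | sed -n '1,4p'
python3 - <<'E'
from h import *
for c in ["top","side","wrist"]:
    if c=="wrist": p,q=wrist()
    else: p=q=bot.get_image(c)
    for n in ["panel_top","nest","dish_60","vial","dish_35"]:
        print(c,n,[(r(d["xyz"],3),round(d["confidence"],2)) for d in bot.mark_of(n,p)[:4]])
    if c=="top": save("j_top",cv2.resize(p["color"][100:330,200:500],None,fx=2.5,fy=2.5))
E
```

```text
eef_pos: [0.3356, -0.5098, 0.0269]
wrist_force: [0.4, -0.1, -0.3]
eef_pos: [0.2798, -0.5353, 0.134]
wrist_force: [0.5, -1.6, 0.1]
t: 21.27
eef_pos: [0.2787, -0.5294, 0.1253]
tool_rot: [-3.089, -0.561, 0.001]
wrist_force: [0.3, -0.6, -0.6]
top panel_top []
top nest []
top dish_60 [([0.461, -0.253, 0.001], 0.9), ([0.561, -0.206, 0.002], 0.8), ([0.368, -0.04, -0.001], 0.66), ([0.337, -0.641, 0.002], 0.49)]
top vial [([0.395, -0.228, -0.006], 0.55), ([0.494, -0.476, 0.002], 0.15)]
top dish_35 [([0.461, -0.253, 0.001], 0.9), ([0.561, -0.206, 0.002], 0.8), ([0.368, -0.04, -0.001], 0.66), ([0.337, -0.641, 0.002], 0.49)]
side panel_top [([0.388, -0.488, 0.062], 0.62)]
side nest []
side dish_60 [([0.463, -0.257, -0.005], 0.96), ([0.366, -0.044, -0.001], 0.71), ([0.555, -0.212, 0.001], 0.67), ([0.337, -0.638, 0.002], 0.62)]
side vial [([0.388, -0.229, -0.003], 0.73)]
side dish_35 [([0.463, -0.257, -0.005], 0.96), ([0.366, -0.044, -0.001], 0.71), ([0.555, -0.212, 0.001], 0.67), ([0.337, -0.638, 0.002], 0.62)]
wrist panel_top [([0.392, -0.49, 0.065], 0.57)]
wrist nest []
wrist dish_60 [([0.338, -0.642, 0.006], 0.93)]
wrist vial []
wrist dish_35 [([0.338, -0.642, 0.006], 0.93)]
```

View pics/j_top.png

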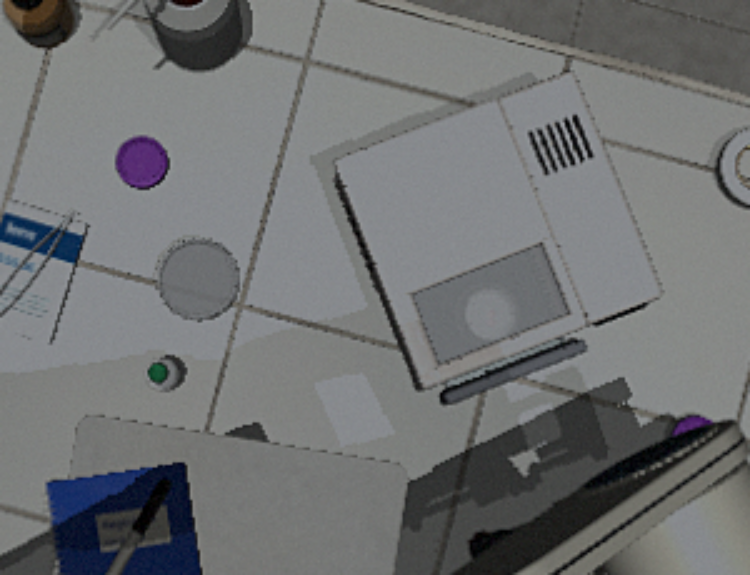

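The tray is shut and staying shut: its panel lies at crop (512,372), as at the start. The dish shows through the window at (490,313), and the larger dish and vial have not moved. I hand in.

```bash
python3 -c "
from cell import bot
print(bot.hand_in())"
```

```text
the job is handed in; nothing more can be done
None
```

I handed the job in with the small dish in the nest and the tray pressed shut and staying shut; the larger dish and the vial stand where they were, but the hand-in gave no verdict.

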